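Feel along a hatch sill for the hidden latch notch and press it

ROBOT

A 6-joint arm with a two-finger parallel gripper is mounted at the origin on the work surface. World frame = base frame: x ahead of the robot, y to its left, z up, the work surface at z = 0. Lengths are in mm, angles in rad, forces in N, time in s.
With the tool pointing down it reaches from about 375 to 900 mm from the base axis. Payload 3.1 kg.
Tool frame: the origin (TCP) lies on the centre line of the jaws, within the pads' length; the fingertips stand 8 mm ahead of it and the grasp point (between the pads) lies 11 mm behind it; z points along the fingers, y is the direction in which the jaws open and shut (so a half turn about z gives the same grasp; the last joint's range is limited). The gripper opens to 87 mm and grips with 3 to 60 N. Pads are 19 mm wide; open, the fingers measure 117 mm over their backs; the gripper's body (75 mm by 190 mm) begins 51 mm behind the grasp point.
Start: joints at [1.141, 0.527, 1.433, -0, 1.181, -0.178], TCP at [155.071, 605.433, 205.048] pointing down, gripper open.
Joint ranges: [-3.08, 3.08], [-0.75, 2.2], [0.22, 2.44], [-1.43, 4.57], [0, 2.65], [-2.85, 2.85]. Speed limits (rad/s): [2.79, 2.79, 3.14, 3.14, 3.14, 3.14].

INTERFACE

Orientations are given as a rotation vector (axis times angle).
In Python, from cell import robot, kin, optics, ticket, current_clock, current_joint_positions, current_qd, current_tau, current_position, current_tool_rot, current_ft_force, current_moment, current_opening gives the robot as it stands. Calls block until the motion is done:
- robot.goto(position, orientation): joint-space move of the TCP to a pose.
- robot.move_linear(position, frame=None, speed=150, threshold=None): straight line of the TCP; frame=None keeps the orientation; speed is the mean speed in mm/s. With threshold (N) it stops when the force on the tool has changed by that much, and returns True; else False.
- robot.move_j(angles): joint-space move.
- robot.grip(opening): opening from 0.0 (shut) to 1.0 (fully open); the grip force is fixed at half the most; returns when the fingers have stopped.
- robot.pause(seconds).
- kin.ik(position, orientation): joint angles nearest the present ones, or None.
- optics.grab_frame(name): name is "scene" or "top" or "wrist"; returns the picture (480x640x3 uint8, red, green, blue); there is no depth.
- optics.camera_info(name): a dict with "camera_matrix" (3x3 intrinsics, pixels), "k1" (the pictures are not rectified: a ray, as slopes to the right and down, at radius r is drawn at 1 + k1 r^2 times it, then the intrinsics apply), "T" (4x4, takes a point from camera to world coordinates). Camera axes: x right, y down, z forward; pixel columns grow to the right and rows downward; lengths in mm; the calibration is good to about 2 mm. A picture is of the moment at which its call begins: read the wrist's pose just before it. camera_info takes no time and is no camera call; for the wrist camera it gives the pose at the moment of the call.
A pose or a line that the arm cannot do raises robot.MotionError and nothing moves.
- ticket.sign_off(): hands the job in, once; it reports no verdict.
Readings, each from a call of its own:
- current_clock(): time.
- current_joint_positions(): joint angles.
- current_qd(): joint speeds.
- current_tau(): joint torques, N m.
- current_position(): TCP position.
- current_tool_rot(): TCP orientation.
- current_ft_force(): force on the tool from outside, world axes, zero at the start.
- current_moment(): the same for the moment, N m.
- current_opening(): opening from 0.0 (shut) to 1.0 (fully open).
Only numpy, scipy, OpenCV 4.12 (cv2) and the standard library are available. Lean on these libraries where they do the work, as an engineer would, in place of code of your own. Each camera call takes 0.05 s, during which the arm holds its last target.

TASK

The dark grey wiring hatch in the model railway module is held shut by a latch hidden in a notch of the same colour, somewhere along its sill. Put your fingertips down on the sill at one of its ends and slide them along it until they drop into the notch, then press the plate at the bottom of the notch fully down so that the hatch springs ajar, and move clear. Nothing is to be gripped: do not lift the hatch any further, and leave the van, the screwdriver and the tin where they are.

Things in the scene. Friction and masses are not known exactly. Their poses are not given: they have to be found in the camera images.
- module: Model railway baseboard module, fixed on the bench: plywood box 400 (x) x 660 (y) x 90 mm high, matt dark grey top. Origin: centre of its underside; x points across it, away from the robot, y along it to the robot's left, z up. Let into its top from near to far: sill, hatch, then a track along y at x = 135 mm, rail tops at z = 99.5 mm. All mm below are in this frame.
- sill_mid (a point): Middle of the sill's full length, on its top (x -120, y 0, z 86): NOT the notch. The sill is a rigid level dark grey strip, x -150 to -90, y -160 to +160, 4 mm lower than the boards round it and flush with the shut hatch. In it is one equally dark upright-walled notch, 60 mm long in y, x -134 to the hatch's edge at -88. Its centre is anywhere from y -50 to +50, new each time, not reported.
- sill_left (a point): Middle of the sill's left-hand end (+y), on its top surface: x -120, y +160, z 86 mm in the module's frame.
- sill_right (a point): Middle of the sill's right-hand end (-y), on its top surface: x -120, y -160, z 86 mm in the module's frame.
- latch (a joint): Travel in m of the push plate that is the floor of the notch and nearly fills it (top 14 mm below the sill when free): 0 = free, 0.008 = fully down, hard stop. It moves straight down wherever it is pressed; about 1.2 N starts it, 3.6 N holds it fully down, a spring returns it. By 0.006 the hatch is let go.
- hatch (a joint): Opening angle of the dark grey hatch, rad: 0 = shut, positive = front edge raised. Panel x -88 to +62, y -158 to +158, 10 mm thick, top at z 86 when shut, hinged along its far edge. Once let go a spring lifts it in about half a second and it stands ajar by itself at about 0.18 to 0.26 rad (front edge about 30 mm up).
- hatch_edge (a point): Middle of the top of the hatch's front edge (the edge beside the sill); moves with the hatch.
- van_center (a point): Centre of a model goods van (brown, grey roof; 34 x 124 x 49 mm) standing loose on the track. Bystander.
- driver: Small screwdriver, 150 mm, grey handle, lying loose on the module's left-hand board. Bystander.
- tin_center (a point): Centre of a small closed tin (42 mm diameter, 36 mm high) standing loose on the module's right-hand board. Bystander.

How it is judged (in metres and radians):
On the way, in this order (a step that is already met when the one before it is completed fails the run):
1. the fingertips touch the sill near one of its ends (within 60 mm) (contact force between the fingers and module above 0.3 N and x of the grasp point in the frame of module between -0.165 and -0.08 m and (y of the grasp point in the frame of module between 0.1 and 0.18 m or y of the grasp point in the frame of module between -0.18 and -0.1 m)), for 0.1 s.
2. the fingertips, slid along, touch the sill further in (more than 65 mm from both ends), the plate not yet pressed and the hatch shut (contact force between the fingers and module above 0.3 N and x of the grasp point in the frame of module between -0.165 and -0.08 m and y of the grasp point in the frame of module between -0.095 and 0.095 m and value of joint latch below 0.003 m and value of joint hatch below 0.03 rad), for 0.04 s.
3. the plate in the notch is pressed down (value of joint latch above 0.0055 m), for 0.05 s.
At the end, for the whole second after the job is handed in: The hatch stands still and ajar on its spring (between 0.12 and 0.4 rad), the push plate is free again (less than 1.5 mm down), and the van, the screwdriver and the tin are within 15 mm of where they stood (value of joint hatch between 0.12 and 0.4 rad and velocity of joint hatch between -0.1 and 0.1 rad/s and value of joint latch below 0.0015 m and distance of each of van_center, driver, tin_center from where it was at the start of the episode below 0.015 m); the robot touches nothing.
It fails at once if the hatch is lifted beyond its sprung position (over 0.5 rad) (value of joint hatch above 0.5 rad).
It fails at once if the van is moved more than 15 mm (distance of van_center from where it was at the start of the episode above 0.015 m).
It fails at once if the screwdriver is moved more than 15 mm (distance of driver from where it was at the start of the episode above 0.015 m).
It fails at once if the tin is moved more than 15 mm (distance of tin_center from where it was at the start of the episode above 0.015 m).
It also fails if it takes over 56 s, if anything falls off the work surface, if the arm or the gripper's body presses on something with over 40 N, if the wrist force passes 120 N, or if a joint passes its speed limit or range.

## Working session

There is one attempt and no reset: what is moved stays moved. The work goes in short steps, each a Python script; the robot and the scene stay as the last script left them, time stands still between calls to the robot, and variables do not carry over. Pictures are saved under pics/ and viewed, and the job is handed in when it is done.

```bash
ls; mkdir -p pics
python3 - <<'E'
from cell import *
import cv2
for n in ("scene","top"):
    im=optics.grab_frame(n); cv2.imwrite(f"pics/{n}0.png",im[:,:,::-1])
    i=optics.camera_info(n); print(n,i)
print(current_clock(),current_position(),current_tool_rot(),current_ft_force(),current_opening())
E
```

```text
pics
scene {'camera_matrix': array([[571.03446817,   0.        , 321.78852236],
       [  0.        , 571.03446817, 233.76347868],
       [  0.        ,   0.        ,   1.        ]]), 'k1': -0.0687537914643976, 'T': array([[-8.22444037e-01,  3.20412789e-01, -4.70022819e-01,
         1.10589794e+03],
       [ 5.68682187e-01,  4.82953130e-01, -6.65850467e-01,
         7.19026577e+02],
       [ 1.36519860e-02, -8.14918351e-01, -5.79414967e-01,
         7.05939410e+02],
       [ 0.00000000e+00,  0.00000000e+00,  0.00000000e+00,
         1.00000000e+00]])}
top {'camera_matrix': array([[514.24223711,   0.        , 319.85419845],
       [  0.        , 514.24223711, 227.29976355],
       [  0.        ,   0.        ,   1.        ]]), 'k1': 0.03119539437647731, 'T': array([[ 1.63314268e-02, -9.83818638e-01,  1.78421334e-01,
         4.38825134e+02],
       [-9.99729206e-01, -1.90255860e-02, -1.33993043e-02,
         3.54166495e+01],
       [ 1.65770558e-02, -1.78154189e-01, -9.83862941e-01,
         9.94285211e+02],
       [ 0.00000000e+00,  0.00000000e+00,  0.00000000e+00,
         1.00000000e+00]])}
0.1 [154.78917292 604.78443721 204.16809979] [-3.92940839e-01 -3.11630722e+00  2.99317018e-03] [-0.83326212 -0.82194081 -0.10242891] 1.001766022644755
```

View pics/scene0.png

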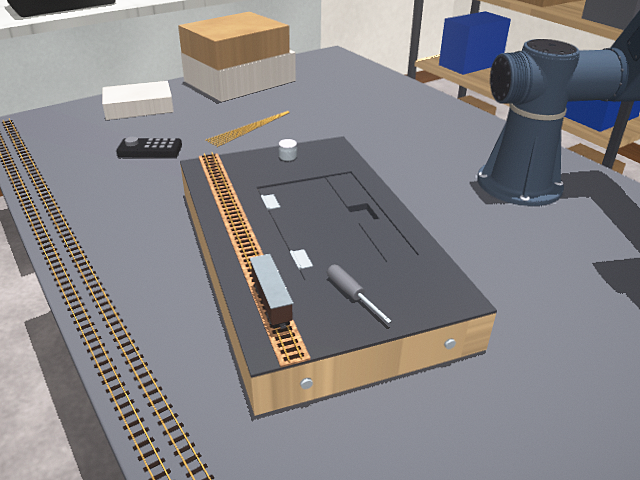

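View pics/top0.png

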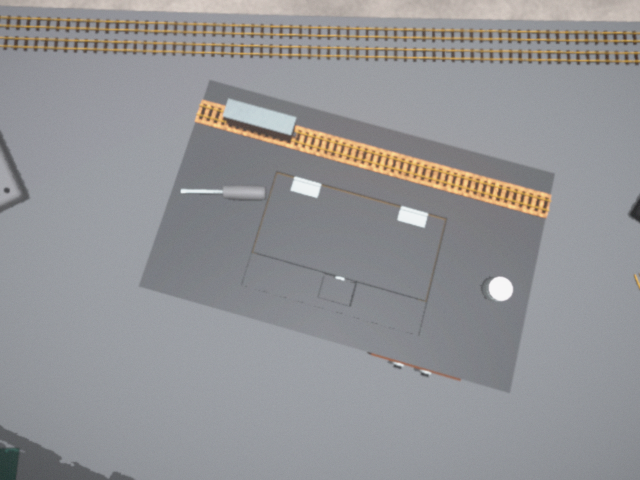

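```bash
cat > h.py <<'E'
import numpy as np, cv2
from scipy.optimize import least_squares
def project(P,i):
    T=np.linalg.inv(i["T"]); p=np.asarray(P)@T[:3,:3].T+T[:3,3]
    s=p[:,:2]/p[:,2:]; r2=(s**2).sum(1,keepdims=True); s=s*(1+i["k1"]*r2)
    K=i["camera_matrix"]; return s*[K[0,0],K[1,1]]+K[:2,2]
def m2w(P,q):
    c,s=np.cos(q[2]),np.sin(q[2]); P=np.asarray(P,float)
    return np.c_[q[0]+c*P[:,0]-s*P[:,1],q[1]+s*P[:,0]+c*P[:,1],P[:,2]]
E
python3 - <<'E'
from cell import *; from h import *
it=optics.camera_info("top"); isc=optics.camera_info("scene")
C=[[200,330,90],[200,-330,90],[-200,-330,90],[-200,330,90],[-90,160,86],[-90,-160,86]]
pt=[[210,81],[553,174],[510,392],[140,286]]
ps=[[251,375],[183,161],[345,138],[495,313]]
def f(q): return (np.r_[project(m2w(C[:4],q),it)-pt]).ravel()
def g(q): return (project(m2w(C[:4],q),isc)-ps).ravel()
for n,F in(("top",f),("scene",g),("both",lambda q:np.r_[f(q),g(q)])):
    r=least_squares(F,[500,0,0.2],x_scale=[100,100,.1]); print(n,r.x,np.round(r.fun,1))
q=r.x; np.save("q.npy",q)
im=cv2.imread("pics/top0.png")
big=cv2.resize(im[230:350,225:445],None,fx=3.6,fy=3.6,interpolation=cv2.INTER_CUBIC)
big=cv2.convertScaleAbs(big,alpha=2.2,beta=-40)
for X,Y in [(-120,160),(-120,-160),(-120,0),(-150,160),(-150,-160),(-90,160),(-90,-160)]:
    u=(project(m2w([[X,Y,86]],q),it)[0]-[225,230])*3.6
    cv2.circle(big,tuple(int(v) for v in u),3,(0,0,255),1)
for Y in range(-60,61,20):
    for X in(-134,-88):
        u=(project(m2w([[X,Y,86]],q),it)[0]-[225,230])*3.6
        cv2.circle(big,tuple(int(v) for v in u),2,(0,255,0) if Y else (255,0,0),-1)
cv2.imwrite("pics/zoom0.png",big)
E
```

```text
top [ 6.02047660e+02 -3.41715091e+01 -2.55967943e-01] [-0.7 -1.2  2.  -1.1  0.3  1.  -1.5  0.7]
scene [ 6.01865760e+02 -3.11162371e+01 -2.67843798e-01] [-1.6  0.6 -1.3 -0.8  0.8 -1.7  2.2 -1.1]
both [ 6.02073093e+02 -3.31496544e+01 -2.60749084e-01] [-0.5 -1.8  1.7 -0.2 -1.1  1.7 -2.3 -0.4 -0.5  0.1 -2.7 -0.7 -0.8 -2.1
  1.9 -2.7]
```

View pics/zoom0.png

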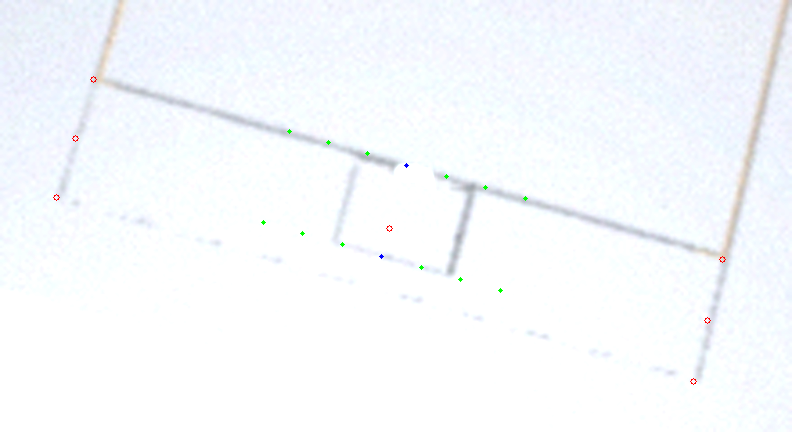

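```bash
cat >> h.py <<'E'
from scipy.spatial.transform import Rotation as R
q=np.load("q.npy")
def orient(sg=1):
    y=sg*np.array([-np.sin(q[2]),np.cos(q[2]),0]); z=np.array([0,0,-1.]); x=np.cross(y,z)
    return R.from_matrix(np.c_[x,y,z]).as_rotvec()
def tcp(x,y,ztip): return m2w([[x,y,ztip+8]],q)[0]
def mod(p):
    d=np.asarray(p[:2])-q[:2]; c,s=np.cos(q[2]),np.sin(q[2])
    return np.array([c*d[0]+s*d[1],-s*d[0]+c*d[1],p[2]-8])
E
python3 - <<'E'
from cell import *; from h import *
for sg in(1,-1):
  for Y in(135,-60): print(sg,kin.ik(tcp(-115,Y,110),orient(sg)))
robot.grip(0.0); print(current_clock(),current_opening())
o=min((orient(1),orient(-1)),key=lambda o: abs((kin.ik(tcp(-115,135,110),o) if kin.ik(tcp(-115,135,110),o) is not None else np.full(6,9))[5]))
np.save("o.npy",o)
robot.goto(tcp(-115,135,180),o); print(current_clock(),mod(current_position()))
robot.move_linear(tcp(-115,135,98),speed=100)
robot.pause(.2);print(current_clock(),mod(current_position()),current_ft_force())
im=optics.grab_frame("scene"); cv2.imwrite("pics/s1.png",im[:,:,::-1])
im=optics.grab_frame("wrist"); cv2.imwrite("pics/w1.png",im[:,:,::-1])
E
```

```text
1 [ 3.02017435e-02  5.37822812e-01  1.72689348e+00 -4.44089210e-16
  8.76876358e-01 -1.27984550e+00]
1 [-0.362207    0.47349179  1.87708927  0.          0.79101159 -1.67225424]
-1 [ 3.02017435e-02  5.37822812e-01  1.72689348e+00 -8.88178420e-16
  8.76876358e-01  1.86174715e+00]
-1 [-3.62206997e-01  4.73491791e-01  1.87708927e+00 -8.88178420e-16
  7.91011590e-01  1.46933841e+00]
1.625 0.0019246901986920285
3.7917 [-115.4050342   135.81082295  180.05450404]
4.9583 [-114.51963029  135.15629869   98.68816169] [0.08530227 0.22478763 0.09266021]
```

View pics/s1.png

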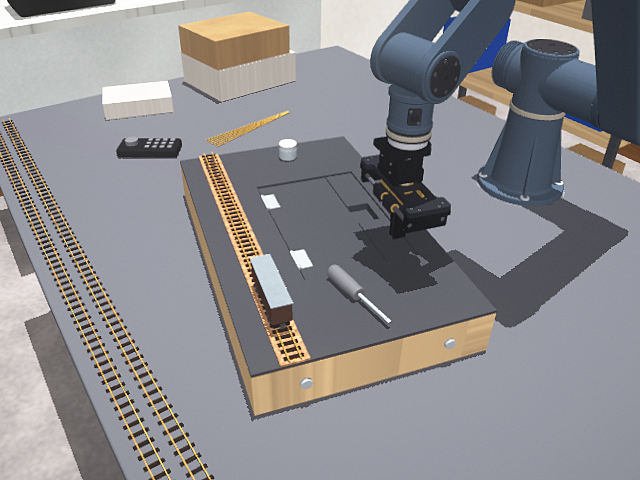

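View pics/w1.png

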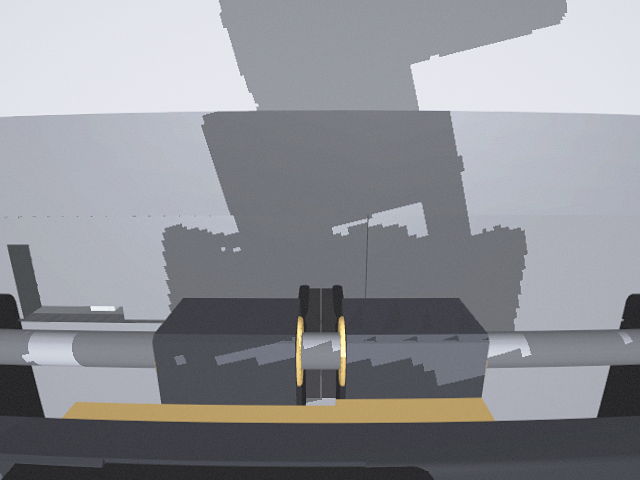

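The scene view shows the closed fingers just above the left end of the sill (about px 398,235). The wrist view shows the sill's end line right of the fingers (u≈366) and the notch at far left (u≈20-120). Next I descend until they touch.

Run:
```python
from cell import *; from h import *
o=np.load("o.npy")
f0=np.array(current_ft_force())
print(robot.move_linear(tcp(-115,135,80),speed=20,threshold=1.5))
for k in range(4):
    robot.pause(.05); print(current_clock(),mod(current_position()).round(2),(np.array(current_ft_force())-f0).round(2))
```

```text
False
6.1583 [-114.88  135.04   80.14] [ 0.08  0.79 -0.  ]
6.2083 [-114.88  135.04   80.15] [ 0.22 -0.05  1.22]
6.2583 [-114.89  135.03   80.15] [-0.07 -0.69  0.42]
6.3083 [-114.92  135.03   80.14] [0.39 0.33 0.09]
```

Run:
```python
from cell import *; from h import *
it=optics.camera_info("top"); isc=optics.camera_info("scene")
C=np.array([[200,330,90],[200,-330,90],[-200,-330,90],[-200,330,90]],float)
pt=[[210,81],[553,174],[510,392],[140,286]]; ps=[[251,375],[183,161],[345,138],[495,313]]
f=lambda p: np.r_[(project(m2w(C+[0,0,p[3]],p),it)-pt).ravel(),(project(m2w(C+[0,0,p[3]],p),isc)-ps).ravel()]
r=least_squares(f,[600,-33,-.26,0],x_scale=[100,100,.1,10]);print(r.x,np.round(r.fun,1))
im=optics.grab_frame("scene"); cv2.imwrite("pics/s2.png",cv2.resize(im[120:320,280:540,::-1],None,fx=3,fy=3))
im=optics.grab_frame("top"); cv2.imwrite("pics/t2.png",im[:,:,::-1])
```

```text
[ 6.01483401e+02 -3.45830928e+01 -2.60255571e-01 -4.91179118e+00] [ 0.7 -0.2  1.3  0.8 -1.2  1.6 -0.5  0.3 -0.3  1.6 -2.5  0.9 -1.1 -0.6
  0.9 -1.1]
```

View pics/s2.png

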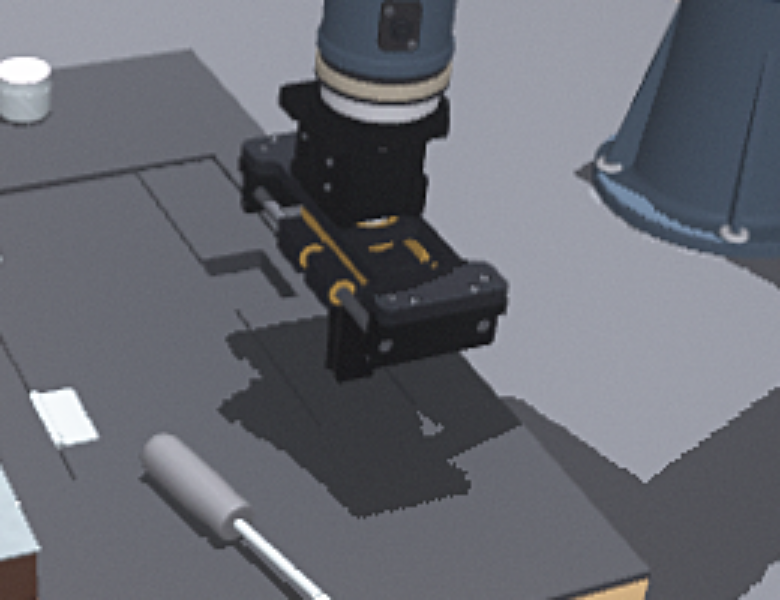

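The fit with height freed puts the module about 5 mm lower. In the picture the tips (crop px 350,375) still hover over the sill. I'll continue down slowly.

```bash
python3 - <<'E'
import numpy as np; np.save("q.npy",[601.48,-34.58,-.2603])
E
python3 - <<'E'
from cell import *; from h import *
robot.pause(.1); f0=np.mean([current_ft_force() for _ in range(5)],0)
print(f0.round(2))
z=81.
while z>70:
    z-=.5; robot.move_linear(tcp(-115,135,z),speed=20); 
    F=[]
    for _ in range(3): robot.pause(.02); F.append(current_ft_force())
    F=np.mean(F,0)-f0
    print(round(current_clock(),2),z,mod(current_position()).round(2),F.round(2))
    if F[2]>1.5: break
E
```

```text
[-0.5   0.22  0.02]
6.81 80.5 [-115.01  134.93   80.53] [ 0.43 -0.44 -0.63]
7.11 80.0 [-115.01  135.03   79.97] [ 0.29 -0.34 -0.59]
7.41 79.5 [-115.01  135.01   79.47] [0.39 0.   0.23]
7.71 79.0 [-115.03  135.01   78.99] [ 0.34 -0.44  0.38]
8.01 78.5 [-115.03  134.99   78.48] [ 1.09 -0.5   0.13]
8.31 78.0 [-114.99  134.98   77.97] [ 0.83 -0.1   0.1 ]
8.61 77.5 [-115.03  135.     77.48] [ 0.51 -0.59 -0.24]
8.91 77.0 [-115.01  135.     76.98] [-0.12 -0.09 -0.19]
9.21 76.5 [-115.02  135.     76.49] [ 0.17  0.3  -0.03]
9.51 76.0 [-115.03  134.99   75.97] [ 0.53 -0.36  0.02]
9.81 75.5 [-115.01  134.97   75.49] [-0.08 -0.76  0.29]
10.11 75.0 [-115.    135.01   74.97] [ 1.07 -0.13  0.1 ]
10.41 74.5 [-115.01  135.02   74.48] [ 0.69 -0.53  0.04]
10.71 74.0 [-115.03  135.     73.98] [ 0.72 -0.1   0.02]
11.01 73.5 [-114.99  134.99   73.49] [ 0.52 -0.47  0.28]
11.31 73.0 [-115.    134.99   72.96] [ 0.64 -0.28 -0.06]
11.61 72.5 [-115.02  134.99   72.48] [ 0.89 -0.45  0.11]
11.91 72.0 [-115.01  134.99   71.97] [ 0.49 -0.32 -0.27]
12.21 71.5 [-115.03  134.99   71.47] [ 0.71 -0.43 -0.12]
12.51 71.0 [-115.02  135.     70.98] [ 0.26 -0.51 -0.32]
12.81 70.5 [-115.02  135.     70.47] [ 0.19 -0.23 -0.09]
13.11 70.0 [-115.01  134.98   69.97] [1.   0.24 0.32]
```

Run:
```python
from cell import *; from h import *
im=optics.grab_frame("scene"); cv2.imwrite("pics/s3.png",cv2.resize(im[120:320,280:540,::-1],None,fx=3,fy=3))
im=optics.grab_frame("wrist"); cv2.imwrite("pics/w3.png",im[:,:,::-1])
print(current_position(),current_ft_force(),current_tool_rot())
p=np.array(current_position()); print(project([p-[0,0,8],p],optics.camera_info("scene")))
print(project([p-[0,0,8],p],optics.camera_info("wrist")))
```

```text
[525.14401418 125.46619755  78.0233808 ] [ 0.60905229 -0.02455365  0.35538298] [4.08418441e-01 3.11483594e+00 2.34807007e-05]
[[394.08506776 258.78322346]
 [394.4717868  255.29326087]]
[[320.23704348 282.82399654]
 [320.23653096 288.88385803]]
```

View pics/s3.png

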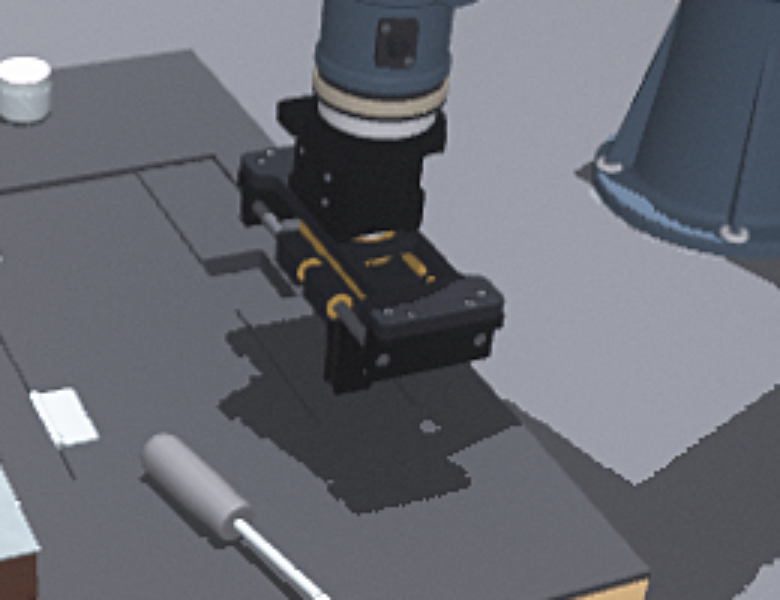

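View pics/w3.png

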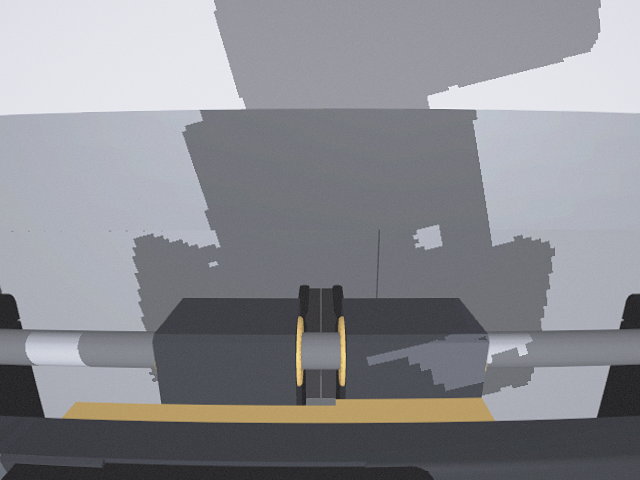

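Run:
```python
from cell import *; from h import *
iw=optics.camera_info("wrist"); print(iw)
im=cv2.imread("pics/w3.png")
for dz,col in((0,(0,255,0)),(-5,(0,255,255)),(-20,(0,0,255))):
    L=[[[-200,y,90] for y in range(-330,331,5)],[[x,160,86] for x in range(-150,-89,2)],[[-150,y,86] for y in range(-160,161,5)]]
    for l in L:
        u=project(m2w(np.array(l)+[0,0,dz],q),iw)
        cv2.polylines(im,[u.astype(np.int32)],False,col,1)
cv2.imwrite("pics/w3o.png",im)
s=optics.camera_info("scene"); t=optics.camera_info("top")
print("base",project([[0,0,0]],s),project([[0,0,0]],t))
p=np.array([525.1,125.5,70.])
print([project([p+[0,0,d]],s).round(0).tolist() for d in(0,10,20,28)])
print(current_joint_positions())
```

```text
{'camera_matrix': array([[399.73763391,   0.        , 320.45114677],
       [  0.        , 399.73763391, 244.81231864],
       [  0.        ,   0.        ,   1.        ]]), 'k1': -0.05696878669335941, 'T': array([[ 2.57609877e-01,  9.28536857e-01,  2.67313404e-01,
         4.53501892e+02],
       [ 9.66248891e-01, -2.47693365e-01, -7.07889644e-02,
         1.44584457e+02],
       [ 4.81594028e-04,  2.76527216e-01, -9.61005966e-01,
         2.58379232e+02],
       [ 0.00000000e+00,  0.00000000e+00,  0.00000000e+00,
         1.00000000e+00]])}
base [[519.20305956 182.97609668]] [[326.66544812 580.39175686]]
[[[394.0, 259.0]], [[395.0, 254.0]], [[395.0, 250.0]], [[395.0, 246.0]]]
[ 2.74605688e-02  6.01486218e-01  1.75656261e+00 -2.03732442e-07
  7.83447821e-01 -1.28258242e+00]
```

View pics/w3o.png

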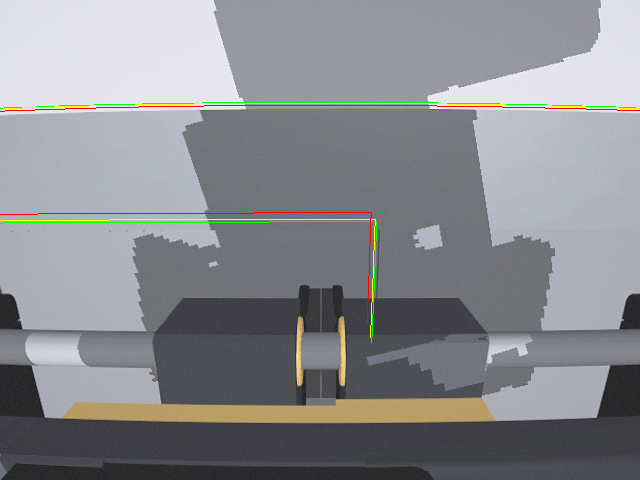

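View pics/t2.png

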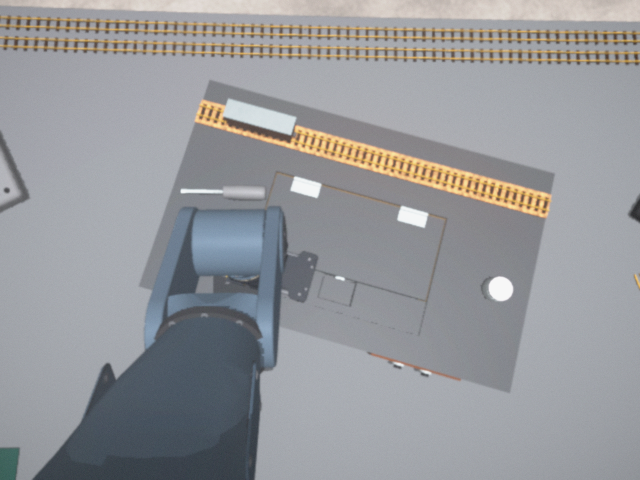

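Both cameras suggest the real tips sit higher than the readings say: scene shows the tips at v≈250 against 259 predicted. The sill is rigid, so I'll continue down with a force guard.

Run:
```python
from cell import *; from h import *
f0=np.mean([(robot.pause(.02),current_ft_force())[1] for _ in range(5)],0)
print(f0.round(2), robot.move_linear(tcp(-115,135,50),speed=15,threshold=2.0))
for k in range(4):
    robot.pause(.03); print(round(current_clock(),2),mod(current_position()).round(2),(np.array(current_ft_force())-f0).round(2))
im=optics.grab_frame("scene"); cv2.imwrite("pics/s4.png",cv2.resize(im[120:320,280:540,::-1],None,fx=3,fy=3))
```

```text
[-0.32 -0.16 -0.12] True
14.06 [-114.98  134.98   60.93] [0.24 0.93 4.51]
14.09 [-114.99  135.     60.91] [ 0.02 -0.16  4.47]
14.12 [-115.01  134.98   60.91] [ 0.99 -0.39  4.43]
14.16 [-115.    134.99   60.89] [-0.14  0.28  6.09]
```

View pics/s4.png

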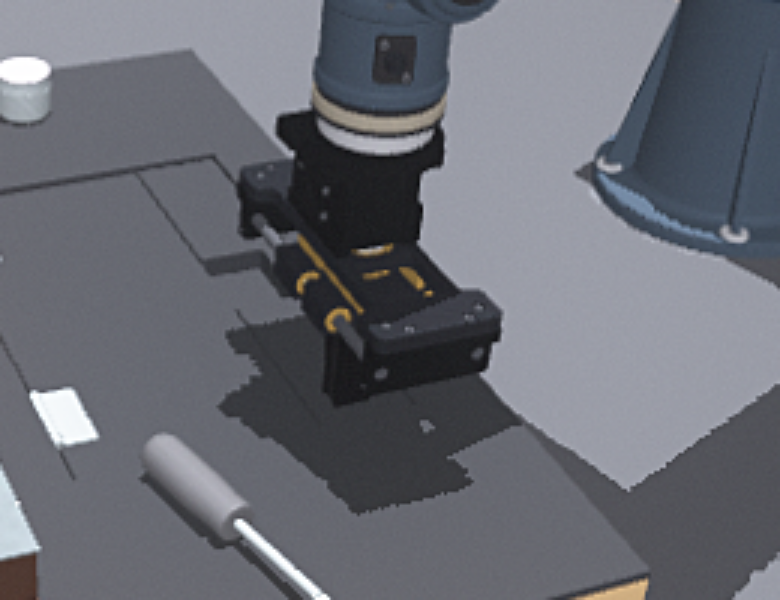

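Run:
```python
from cell import *; from h import *
s=optics.camera_info("scene")
def back(u,z):
    r=least_squares(lambda a: project([[a[0],a[1],z]],s)[0]-u,[550,0],x_scale=100).x
    return mod([r[0],r[1],z])[:2].round(0)
for n,c in dict(tipA=(326,392),tipB=(336,403),tipC=(368,393),hatchcorner=(320,420),sillR_hatch=(135,172),notchfar_left=(237,310),sillnear=(412,403),rightnear=(213,157)).items():
    print(n,back(np.array(c)/3+[280,120],81),back(np.array(c)/3+[280,120],86))
```

```text
tipA [-109.  122.] [-106.  128.]
tipB [-110.  134.] [-107.  140.]
tipC [-133.  132.] [-129.  137.]
hatchcorner [-94. 146.] [-91. 152.]
sillR_hatch [ -91. -165.] [ -87. -157.]
notchfar_left [-92.  24.] [-89.  30.]
sillnear [-154.  149.] [-150.  155.]
rightnear [-153. -168.] [-150. -160.]
```

The tips are resting on the sill: back-projecting their corners gives module x about -107 to -129 and y about 125 to 140, with 4.5 N. The robot's z reading is roughly 20 mm off, so I'll slide with force feedback and not rely on absolute height.

```bash
cat > slide.py <<'E'
import sys
from cell import *; from h import *
def F(n=4):
    return np.mean([(robot.pause(.008),current_ft_force())[1] for _ in range(n)],0)-[-.3,0,0]
def slide(y,z,yend,step,x=-116,tgt=3.0,log=True):
    low=0
    while y>yend:
        y-=step; robot.move_linear(tcp(x,y,z),speed=60)
        f=F(); dz=np.clip((f[2]-tgt)*0.08,-.5,.5)
        if log: print(round(current_clock(),2),round(y,1),round(z,2),mod(current_position()).round(2),f.round(2))
        if f[2]>12: robot.move_linear(tcp(x,y,z+3)); print("HIGH"); break
        z+=dz
        low=low+1 if f[2]<0.8 else 0
        if low>=4: print("DROP?"); break
    return y,z
E
python3 - <<'E'
from slide import *
print(slide(135,60.9,110,5))
E
```

```text
14.49 130 60.9 [-116.01  129.4    60.92] [ 0.06 -1.59  3.47]
14.78 125 60.94 [-115.85  124.62   60.95] [ 0.35 -1.33  2.6 ]
15.06 120 60.91 [-115.81  119.71   60.94] [ 0.56 -0.82  2.79]
15.34 115 60.89 [-115.94  114.67   60.93] [ 0.55 -0.26  2.98]
15.62 110 60.89 [-116.    109.6    60.93] [ 0.7  -0.11  3.56]
(110, np.float64(60.932096850451146))
```

Run:
```python
from slide import *
print(slide(110,60.93,-40,5))
```

```text
15.91 105 60.93 [-116.09  104.54   60.94] [ 0.93 -0.78  3.66]
16.19 100 60.98 [-116.13   99.49   60.93] [ 0.55 -1.33  2.93]
16.48 95 60.98 [-116.08   94.56   60.92] [-0.18 -1.27  2.93]
16.76 90 60.97 [-116.07   89.56   60.92] [ 0.09 -1.47  2.71]
17.04 85 60.95 [-116.01   84.59   60.94] [ 0.34 -0.99  2.65]
17.32 80 60.92 [-115.96   79.6    60.94] [ 0.05 -1.26  2.86]
17.61 75 60.91 [-116.     74.62   60.93] [ 0.3  -0.92  2.51]
17.89 70 60.87 [-115.92   69.67   60.93] [ 0.91 -0.8   3.78]
18.18 65 60.93 [-116.05   64.55   60.91] [ 0.22 -1.09  3.14]
18.46 60 60.94 [-116.06   59.57   60.92] [-0.22 -0.67  3.12]
18.74 55 60.95 [-116.07   54.57   60.92] [-0.03 -1.27  2.67]
19.02 50 60.93 [-115.98   49.59   60.92] [ 0.38 -1.45  2.73]
19.31 45 60.91 [-115.97   44.62   60.92] [-0.17 -0.62  3.07]
19.59 40 60.91 [-115.99   39.61   60.93] [ 0.   -1.61  3.08]
19.88 35 60.92 [-116.     34.59   60.91] [ 0.38 -1.44  3.39]
20.16 30 60.95 [-116.07   29.57   60.93] [-0.22 -1.14  2.81]
20.44 25 60.93 [-116.07   24.62   60.91] [-0.09 -0.58  2.21]
20.73 20 60.87 [-116.17   19.54   60.69] [-0.6  -1.28  0.93]
21.01 15 60.7 [-116.21   14.88   60.54] [ 0.18  0.16 -0.08]
21.29 10 60.46 [-116.02    9.85   60.43] [0.33 0.31 0.07]
21.57 5 60.22 [-116.01    4.82   60.22] [ 0.21 -0.17  0.12]
21.86 0 59.99 [-115.97   -0.19   60.  ] [ 0.03  0.16 -0.1 ]
DROP?
(0, np.float64(59.744911304025685))
```

Run:
```python
from slide import *
print(robot.move_linear(tcp(-115,1,48),speed=40,threshold=3), mod(current_position()).round(2),F())
z=47.5
while z>34:
    z-=1; robot.move_linear(tcp(-115,1,z),speed=30); f=F()
    print(round(current_clock(),2),z,mod(current_position()).round(2),f.round(2))
    if f[2]>7: break
robot.pause(.2); print(F(),current_clock())
im=optics.grab_frame("scene"); cv2.imwrite("pics/s5.png",cv2.resize(im[120:320,240:500,::-1],None,fx=3,fy=3))
```

```text
False [-115.31    1.07   47.56] [0.34367846 0.00663637 0.28157726]
22.62 46.5 [-114.93    1.02   46.57] [ 0.28 -0.33  0.25]
22.91 45.5 [-114.92    1.02   45.6 ] [0.56 0.09 1.78]
23.19 44.5 [-114.95    1.     44.52] [0.31 0.34 1.58]
23.48 43.5 [-115.01    0.99   43.34] [ 0.64 -0.26  0.79]
23.76 42.5 [-115.1     0.97   42.36] [0.18 0.1  0.17]
24.04 41.5 [-115.09    0.99   41.57] [0.13 0.32 2.54]
24.32 40.5 [-115.06    0.97   40.52] [-0.42 -0.05  2.42]
24.61 39.5 [-115.06    1.     39.47] [-0.24  0.04  2.76]
24.89 38.5 [-115.02    0.99   38.83] [-1.22 -0.2   6.55]
25.18 37.5 [-115.      1.02   38.66] [-2.6   0.03 14.26]
[-1.97716505  0.02604863 13.65191005] 25.4083
```

View pics/s5.png

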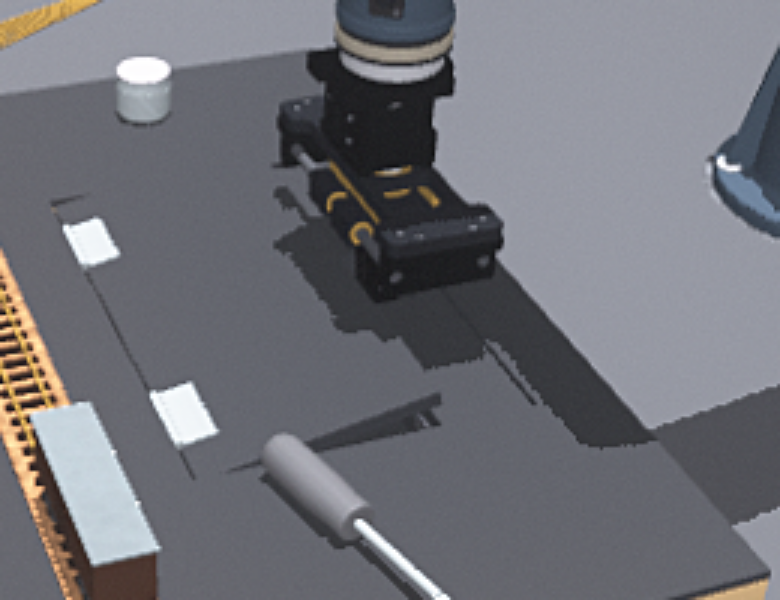

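The hatch's left side now stands open (wedge around crop px 330-440, 400-440), and the hard stop was felt at 14 N. I'll lift straight up and clear.

Run:
```python
from slide import *
robot.move_linear(tcp(-116,1,45),speed=60); print(F().round(2))
robot.move_linear(tcp(-116,1,68),speed=80); print(F().round(2))
robot.move_linear(tcp(-116,1,200),speed=120); print(F().round(2))
robot.move_linear(tcp(-190,60,200),speed=150)
robot.pause(.5)
for n in("scene","top"): 
    im=optics.grab_frame(n); cv2.imwrite(f"pics/{n}6.png",im[:,:,::-1])
a,b=[cv2.imread(f"pics/top{k}.png") for k in(0,6)]
print(current_clock(),F().round(2))
```

```text
[ 0.84 -0.15  1.13]
[ 0.14  0.22 -0.04]
[ 0.11  0.2  -0.28]
28.9 [ 0.57 -0.27  0.16]
```

View pics/scene6.png

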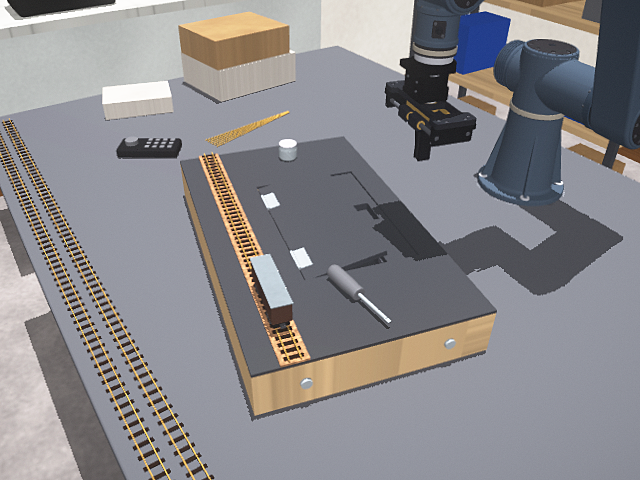

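View pics/top6.png

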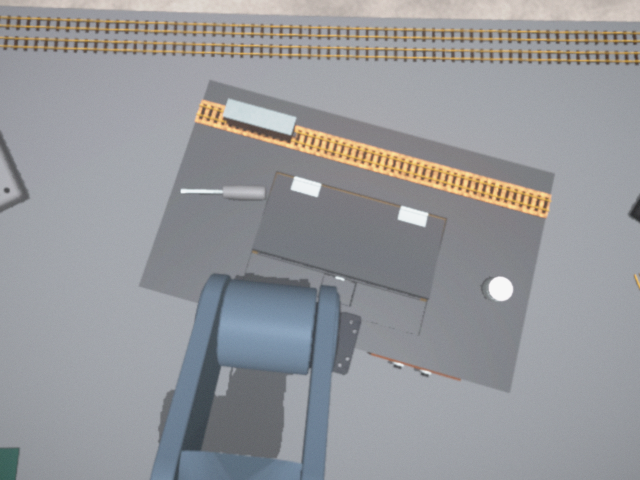

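The hatch is ajar: its front edge is raised in the scene view and its face is shaded differently in the top view. The van (260,118), driver (225,192) and tin (500,289) are at unchanged pixels. The arm is clear and the force reads about 0.

Run:
```python
from cell import *
ticket.sign_off(); print(current_clock())
```

```text
the job is handed in; nothing more can be done
the job is handed in; nothing more can be done
```

The hatch is released and standing ajar, and the job is handed in; the clock read 28.9 s at the last check, against the 56 s limit.

**What I did:** With the fingers closed, I touched the sill near its left end. I then slid along it at about 3 N until the force vanished, at about y +17 mm. I pressed the plate at y of about +1 mm down to its hard stop (about 8 mm of travel, 14 N), then lifted straight up and moved clear.

**Last checks:** The final pictures show the hatch ajar and the arm clear. The van, screwdriver and tin show no visible movement. The wrist force is about 0.

**Checks that disagreed:**
- **Height:** Contact came at a fingertip height reading of about 61 mm, where the sill should have been at 86 mm. The camera views also put the tips about 20 mm above where the readings did. I found no cause, so I went by force and by heights relative to the sill.
- **Plate force:** The force briefly dropped to about 0.2 N partway through the press, then recovered and reached the hard stop. My guess is that this was the hatch letting go.
- **Not measured:** I had no direct reading of the hatch angle or of the plate's return. The hatch is judged from the pictures, and I did not check the plate after lifting off.

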